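# Probe the round blank with the karat tester

## Task

Wake the karat tester by pressing its spring pedal fully down to its stop with the gripper for a moment and letting it come back up; then take the sprung probe out of its wooden stand and set its tip inside the ring marked on the round brass blank (not the square one), with the probe square to the sloping face and pressed lightly, so that the spring tip is pushed in about half way. Finish while holding the probe there, still gripped and pressing, and leave the square blank and everything else on the shelf alone.

Things in the scene. Friction and masses are not known exactly. Their poses are not given: they have to be found in the camera images.
- pedal_base: Dark steel base plate of the spring pedal, 130 x 80 x 8 mm, fixed to the shelf; origin under its centre. The pedal's hinge runs along the base's y axis, 45 mm to the +x side of the origin and 30 mm up; the tread reaches 105 mm from the hinge to the -x side.
- pedal (a joint): Angle of the pedal in rad: 0 = up (rest), 0.25 = fully down on its stop, tread then level with its top face 34 mm above the shelf. A spring brings it back up; pressing 80 mm from the hinge takes about 5 N to start and 10 N to reach the stop.
- pedal_tread (a point): Where to press: middle of the top face of the pedal's ribbed aluminium tread (105 x 58 x 8 mm), 80 mm from the hinge. About 54 mm above the shelf when up, 34 mm when down.
- stand: Wooden block 60 x 60 x 64 mm high, fixed to the shelf, with one upright 18 mm through hole in its middle in which the probe stands; origin under its centre.
- probe: The sprung tester probe, loose, 70 g or so, 140 mm long, round: origin at the outermost point of its tip when the tip is not pushed in, z axis from the tip up along the probe. From the tip: thin steel tip 5 mm across (to 14 mm), aluminium barrel 14 mm across (14-60 mm), collar 26 mm across (60-66 mm), black handle 18 mm across (66-140 mm). It starts upright in the stand, the collar resting on the block's top, its origin 4 mm above the shelf.
- probe_grip (a point): Point on the probe's axis in the middle of its black handle, 108 mm from the tip; a good place to grip.
- probe_tip (a point): Outermost point of the probe's spring tip; moves with the tip as it is pushed in.
- plunger (a joint): How far the probe's spring tip is pushed in, m: 0 = fully out, 0.010 = bottomed. Starts to move at about 1 N, 5 N at half way (0.005), 9 N at the bottom (0.8 N per mm).
- round_blank: Round brass blank, 52 mm across, 6 mm thick, set on an 80 x 80 mm steel plate that slopes at 20 degrees (0.35 rad) on a fixed steel rest with a 90 x 80 mm foot. Origin at the centre of the blank's top face, about 56 mm above the shelf; z axis square out of the sloping face, x axis straight up the slope, y level across it (to the left when looking up the slope).
- round_mark (a point): The marked spot: centre of the 14 mm scribed ring (with a centre dot) on the round blank's top face, 10 mm from the blank's centre along its +y.
- square_blank: Square brass blank, 46 x 46 mm, 6 mm thick, with the same ring on it, on an identical sloping rest; not to be tested. Origin and axes as for the round blank.
- anvil: Steel bench anvil, 70 mm high, 135 mm long with its horn; bystander, loose. Origin under its centre.
- canister: Aluminium screw-top canister, 74 mm across, 92 mm high; bystander, loose. Origin under its centre.
- tweezers: Brass tweezers lying flat, 130 mm long, 9 mm high; bystander, loose. Origin near their middle.
- jar: Green glass jar, 68 mm across, 85 mm high; bystander, loose. Origin under its centre.
- mandrel: Steel ring mandrel, a slim cone 130 mm high on a 56 mm foot; bystander, loose. Origin under its centre.
- tin: Flat round aluminium tin, 56 mm across, 18 mm high; bystander, loose. Origin under its centre.
- weight: Small brass weight with a knob, 30 mm across, 35 mm high; bystander, loose. Origin under its centre.
There are look-alikes about, which are no part of the job. Of the things that look like the probe, the smallest one is meant.

How it is judged (in metres and radians):
On the way, in this order (a step that is already met when the one before it is completed fails the run):
1. the pedal is fully down on its stop (value of joint pedal above 0.225 rad), for 0.2 s.
2. the pedal is let back up (value of joint pedal below 0.05 rad), for 0.1 s.
3. the probe is out of its stand, in the gripper (height (world z) of probe above 0.06 m and contact force between the fingers and probe above 1 N and contact force between probe and stand below 0.1 N), for 0.2 s.
At the end, for the whole second after the job is handed in: The gripper holds the probe still with its tip inside the ring on the round blank (within 7 mm of its centre), the probe within 8 degrees of square to the sloping face, the spring tip pushed in 2 to 8 mm (contact force 1.5 to 10 N), the probe clear of its stand and the pedal up (distance between probe_tip and round_mark below 0.007 m and angle between the z axis of probe and the z axis of round_blank, either way round below 0.14 rad and value of joint plunger between 0.002 and 0.008 m and contact force between probe and round_blank between 1.5 and 10 N and contact force between the fingers and probe above 1 N and contact force between probe and stand below 0.1 N and contact force between probe and square_blank below 0.1 N and linear speed of probe below 0.02 m/s and value of joint pedal below 0.05 rad); the arm keeps its last pose, push and grip.
It fails at once if the square blank is touched (contact force between any of probe, the arm, the fingers and square_blank above 0.5 N).
It fails at once if the round blank is pressed hard (contact force between any of probe, the arm, the fingers and round_blank above 20 N).
It fails at once if a bystander is moved (distance of any of anvil, canister, tweezers, jar, mandrel, tin, weight from where it was at the start of the episode above 0.02 m).
It also fails if it takes over 58 s, if anything falls off the work surface, if the arm or the gripper's body presses on something with over 40 N, if the wrist force passes 120 N, or if a joint passes its speed limit or range.

## Robot

A 6-joint arm with a two-finger parallel gripper is mounted at the origin on the work surface. World frame = base frame: x ahead of the robot, y to its left, z up, the work surface at z = 0. Lengths are in mm, angles in rad, forces in N, time in s.
With the tool pointing down it reaches from about 350 to 975 mm from the base axis. Payload 7.1 kg.
Tool frame: the origin (TCP) lies at the very end of the fingers, on their centre line; the grasp point (between the pads) lies 19 mm behind it; x points along the fingers, y is the direction in which the jaws open and shut, and the axes are right-handed (so a half turn about x gives the same grasp; the last joint's range is limited). The gripper opens to 88 mm and grips with 3 to 60 N. Pads are 20 mm wide; open, the fingers measure 115 mm over their backs; the gripper's body (75 mm by 178 mm) begins 61 mm behind the grasp point.
Start: joints at [-1.288, 0.423, 1.63, -0, 1.089, -0.019], TCP at [185.792, -596.729, 222.675] pointing down, gripper open.
Joint ranges: [-3, 3], [-0.9, 2.11], [0.09, 2.58], [-1.31, 4.45], [0.11, 2.69], [-2.54, 2.54]. Speed limits (rad/s): [2.39, 2.39, 3.01, 3.14, 3.14, 3.14].

## Interface

Orientations are given as a rotation vector (axis times angle).
In Python, from workcell import ctrl gives the robot as it stands. The module is installed in compiled form; this text tells all that it offers.
- The arm moves only by the tool carry_out, never from a script. Its argument "commands" is a list of rows, each a list of 6 numbers: the shift along the tool's x, y, z in m, then the turn, a rotation vector about the tool's x, y, z in degrees. In form: [[tx, ty, tz, rx, ry, rz], ...]. A call has 1 to 8 rows; each row shifts and turns the pose as measured when the row begins, along the tool's axes as they then stand; what a row does not reach is not made up. A row lasts 1/8 s, in which the tool goes at most 62.5 mm and 10.7 degrees, less where a joint would pass 70% of its speed; a pose out of reach is approached as far as the arm can. A call with a gripper value outside its range is refused whole. "grip" is the closure, from 0 (fully open) to 1 (shut), set as the call begins (left out, the last holds). The fingers move at their own pace and stop on an object; the grip force is fixed at half the most. Time passes only in rows, so rows that do not move let the fingers close. It gives the time, the measured TCP pose, the force and the opening at its end, in the units of the state.
- ctrl.get_obs(): the state, without advancing time (a new reading comes with each control period).
- ctrl.get_image(name): name is "side" or "top"; returns a dict with "pixels" (384x512x3 uint8, blue, green, red), "intrinsics" (3x3 intrinsics, pixels), "rvec" (rotation vector, rad) and "tvec" (3), from world to camera coordinates, as OpenCV has them. Camera axes: x right, y down, z forward; pixel columns grow to the right and rows downward; lengths in mm; the calibration is good to about 2 mm. A picture is of the moment at which its call begins. There is no depth.
- ctrl.close_job(): hands the job in, once; it reports no verdict.
The state is a dict: "t": time; "qpos": joint angles; "qvel": joint speeds; "joint_torque": joint torques, N m; "ee_pos": TCP position; "orientation": TCP orientation; "ft_force": force on the tool from outside, world axes, zero at the start; "moment": the same for the moment, N m; "width": finger opening in mm.
Only numpy, scipy, OpenCV 4.12 (cv2) and the standard library are available. Lean on these libraries where they do the work, as an engineer would, in place of code of your own. Each camera call takes 0.05 s, during which the arm holds its last target. There are 200 camera calls.

## Working session

There is one attempt and no reset: what is moved stays moved. The work goes in short steps, Python scripts to look and compute and a tool call to move; the robot and the scene stay as the last step left them, time stands still between calls to the robot, and variables do not carry over. Pictures are saved under pics/ and viewed, about 8 in all and at most 12, crops included, and the job is handed in when it is done.

Besides the shell and the picture viewer there is one more tool, called as a command line: name --pt "numbers of a row" for each row, then --argument value for the rest. carry_out: Moves the arm, as the interface text tells. Its arguments: {"type":"object","properties":{"commands":{"type":"array"},"grip":{"type":"number"}},"required":["commands"]}

```bash
mkdir -p pics; cat > h.py <<'E'
import numpy as np, cv2
from workcell import ctrl
def grab(n,f):
    d=ctrl.get_image(n); cv2.imwrite(f'pics/{f}.png',d['pixels'])
    np.savez(f'pics/{f}.npz',K=d['intrinsics'],r=d['rvec'],t=d['tvec']); return d
def cam(f):
    d=np.load(f'pics/{f}.npz'); return d['K'].astype(float),cv2.Rodrigues(d['r'].astype(float))[0],d['t'].astype(float).ravel()
def ray(f,u,v):
    K,R,t=cam(f); c=-R.T@t; d=R.T@np.linalg.solve(K,[u,v,1.]); return c,d/np.linalg.norm(d)
def onz(f,u,v,z):
    c,d=ray(f,u,v); return c+d*(z-c[2])/d[2]
def tri(a,b):
    (c1,d1),(c2,d2)=ray(*a),ray(*b)
    s=np.linalg.lstsq(np.c_[d1,-d2],c2-c1,rcond=None)[0]; p,q=c1+s[0]*d1,c2+s[1]*d2
    return (p+q)/2,np.linalg.norm(p-q)
def proj(f,P):
    K,R,t=cam(f); x=(R@np.asarray(P,float).T).T+t; x=x@K.T; return x[...,:2]/x[...,2:]
E
python3 - <<'E'
from h import *
a=grab('side','s0');b=grab('top','t0')
for f in('s0','t0'):
    K,R,t=cam(f);print(K[0,0],-R.T@t)
    i=cv2.imread(f'pics/{f}.png');cv2.imwrite(f'pics/{f}b.png',cv2.resize(i,(800,600),interpolation=cv2.INTER_CUBIC))
print(ctrl.get_obs())
E
```

```text
445.1623087113174 [393.93721677 764.66994648 686.65142649]
408.46714796684734 [ 462.14319447   13.46452077 1112.86808209]
{'t': 0.1, 'qpos': array([-1.28801730e+00,  4.23754695e-01,  1.63061373e+00,  5.17697366e-06,
        1.08861546e+00, -1.89901454e-02]), 'qvel': array([-0.00020112, -0.00067815, -0.00311209, -0.00205149, -0.00050621,
       -0.00073203]), 'joint_torque': array([-5.30783309e-04, -5.45613313e+01, -2.74323982e+01,  6.45315601e-02,
        1.88084983e-02, -1.50794773e-05]), 'ee_pos': array([ 185.64550268, -596.25736387,  221.98545234]), 'orientation': array([ 2.05937665,  0.31457079, -2.05974833]), 'ft_force': array([-0.62088787,  0.0273849 , -0.52766266]), 'moment': array([ 0.00788605, -0.03545201, -0.02046638]), 'width': 87.96720734715691}
```

View pics/s0b.png

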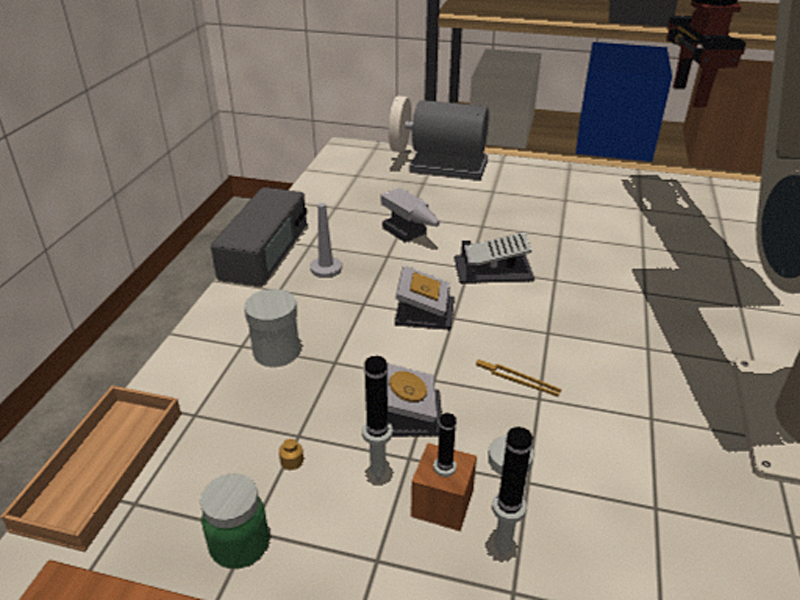

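View pics/t0b.png

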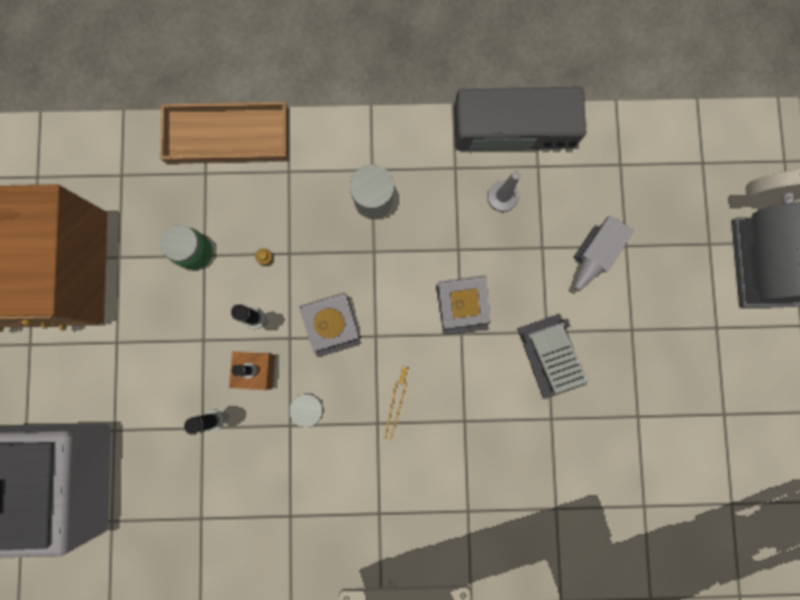

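The side view has three probe-like things, at (376,415), (447,445) and (515,480) on the 800x600 scale. The middle one is the shortest and stands in the wooden block, so it fits "smallest, in its stand". The round blank is at side (408,385) and top (330,322). The square one is at top (464,303), and the pedal at top (553,357). I'll confirm with enlarged crops.

```bash
python3 - <<'E'
from h import *
s=cv2.imread('pics/s0.png');t=cv2.imread('pics/t0.png')
# side crop x225-350,y140-340 x2.9 ; 
c=s[220:345,220:350];cv2.imwrite('pics/cs.png',cv2.resize(c,None,fx=4.6,fy=4.6,interpolation=cv2.INTER_CUBIC))
c=t[170:280,110:240];d=t[190:300-40,320:385]
C=cv2.resize(c,None,fx=4,fy=4,interpolation=cv2.INTER_CUBIC);D=cv2.resize(d,None,fx=4,fy=4,interpolation=cv2.INTER_CUBIC)
E=cv2.resize(s[140:190,285:350],None,fx=4,fy=4,interpolation=cv2.INTER_CUBIC)
o=np.zeros((500,785,3),np.uint8);o[:440,:520]=C;o[:280,525:785]=D;o[285:485,525:785]=E
cv2.imwrite('pics/ct.png',o)
for n,i in(('s',s),('t',t)):
    h=cv2.cvtColor(i,cv2.COLOR_BGR2HSV)
    for nm,lo,hi in(('brass',(12,140,90),(26,255,255)),('wood',(3,110,50),(14,255,230)),('black',(0,0,0),(180,255,45))):
        m=cv2.inRange(h,lo,hi);k,l,st,ce=cv2.connectedComponentsWithStats(m)
        for j in range(1,k):
            if st[j,4]>25 and 100<ce[j,1]<345: print(n,nm,st[j],ce[j].round(1))
E
```

```text
s brass [263 175  18  16 184] [271.8 182.3]
s brass [305 230  51  22  76] [324.2 239.1]
s brass [250 238  23  18 305] [260.8 246.5]
s brass [330 238  29  12  29] [344.  243.4]
s brass [179 281  14  14 129] [185.3 287.7]
s brass [264 284  41  32 452] [284.9 301.3]
s wood [119 112  68  41 518] [150.1 124.9]
s wood [   0  145  122  135 1318] [ 57.9 212.4]
s wood [ 56 172  32  32  37] [ 71.7 187.6]
s wood [   1  247  114  106 5158] [ 58.6 299.8]
s wood [ 263  284   42   55 1498] [282.8 312.8]
s black [279 108  30   7  59] [295.6 111.3]
s black [ 487  112   25   66 1328] [500.9 145.2]
s black [115 116  30  34  63] [126.8 134.6]
s black [136 126  60  57 738] [166.1 161.9]
s black [245 135  28  20 253] [258.7 145.3]
s black [295 154  47  27 413] [316.4 171.3]
s black [ 50 168  43  43 126] [ 70.1 191.9]
s black [253 193  36  19 330] [268.  202.5]
s black [234 228  14  12 134] [240.  233.5]
s black [  0 241  21  22  59] [  8.4 252.5]
s black [ 234  240   58   58 1021] [260.1 268.5]
s black [324 274  17  14 186] [332.  280.4]
s black [319 286  20  39 512] [328.3 305.6]
s black [162 330  12  25  99] [167.8 343.2]
t brass [   0  119   38   83 3018] [ 17.8 159.4]
t brass [164 160  10   9  73] [168.6 164. ]
t brass [289 185  17  18 242] [297.4 193.6]
t brass [201 198  19  18 248] [210.3 206.3]
t brass [148 226  24  23 346] [160.7 236.9]
t wood [   0  118   68   89 5402] [ 32.1 162.3]
t wood [147 225  29  24 479] [161.8 236.8]
t black [149 196  17  11 116] [157.2 201. ]
t black [119 266  20  10 144] [128.7 270.5]
t black [  0 307   3  22  52] [  0.8 316.2]
```

View pics/cs.png

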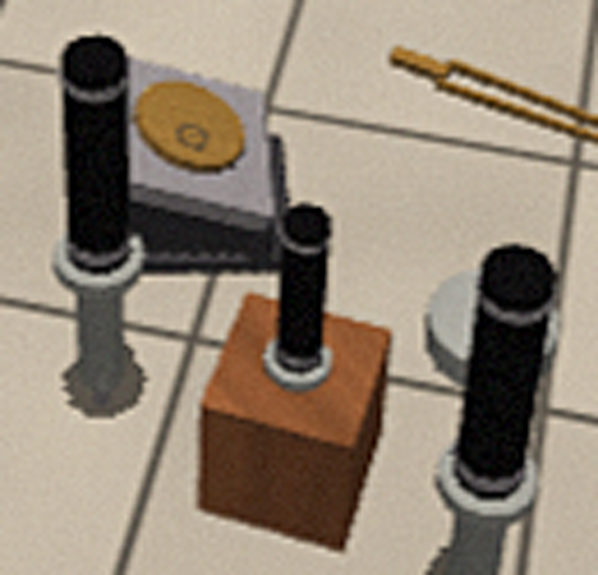

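View pics/ct.png

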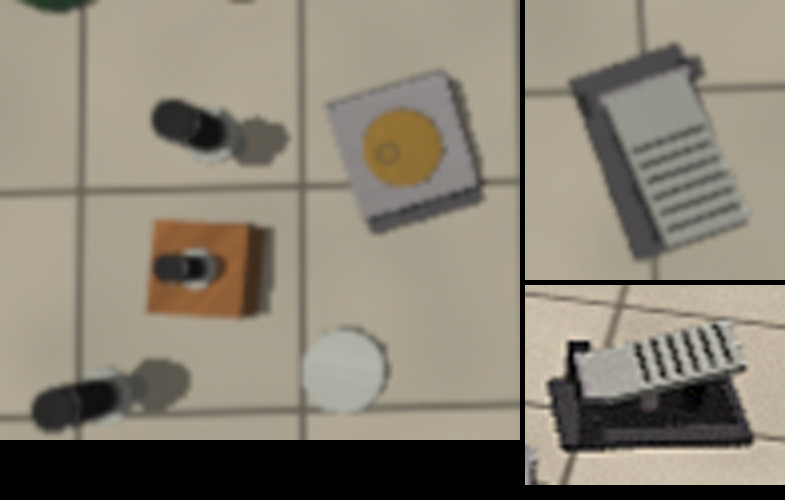

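The crops confirm it: the smallest probe stands in the block, with its handle top at side (286.3,267.8) and top (151.3,237). The ring is at side (261.7,249.3) and top (207,208.3).

```bash
python3 - <<'E'
from h import *
np.set_printoptions(precision=1,suppress=True)
S=lambda x,y:('s0',220+x/4.6-.4,220+y/4.6-.4)
T=lambda x,y:('t0',110+x/4-.4,170+y/4-.4)
P=lambda x,y:('t0',320+(x-525)/4-.4,190+y/4-.4)
Q=lambda x,y:('s0',285+(x-525)/4-.4,140+(y-285)/4-.4)
def p(n,a,b):
    r=tri(b,a);print(n,r[0],round(r[1],1));return r[0]
p('probe top',T(166,268),S(306,220)); p('collar',T(198,268),S(298,362))
for n,x,y in(('stand z64 a',152,219),('b',263-12,222),('c',255-5,318),('d',148,312)):print(n,onz(*T(x,y),64))
p('big1 top',T(175,119),S(95,53));p('big1 col',T(214,137),S(97,260));p('big2 top',T(53,410),S(518,268));p('big2 col',T(116,395),S(486,482))
p('ring',T(388,153),S(192,135));p('blank',('t0',210.3,206.3),('s0',260.8,246.5))
# plate corners
A=p('pl TR/top',T(445,70),S(268,95)) ; p('pl BR',T(478,190),S(273,215))
p('tin',T(343,370),S(468,318))
print('tread')
for n,a,b in(('hingeL',P(600,92),Q(578,352)),('hingeR',P(690,68),Q(590,399)),('endL',P(667,250),Q(733,323)),('endR',P(748,218),Q(745,368)),):p(n,a,b)
# base at z8
for x,y in((570,80),(680,43),(638,260)):print('base z8',onz(*P(x,y),8))
print('sq',tri(('t0',297.4,193.6),('s0',271.8,182.3)))
print('mandrel',tri(('t0',515/1.5625,177/1.5625),('s0',322/1.5625,206/1.5625)),'anvil',onz('t0',605/1.5625,240/1.5625,70),onz('t0',575/1.5625,290/1.5625,60),'jar',onz('t0',183/1.5625,243/1.5625,85),'wt',onz('t0',168.6,164,25))
E
```

```text
probe top [471.7 245.3 146.2] 0.1
collar [471.8 243.9  67.4] 0.3
stand z64 a [503.8 274.   64. ]
b [500.3 211.   64. ]
c [439.6 211.7  64. ]
d [445.1 276.2  64. ]
big1 top [554.6 229.1 194.1] 0.4
big1 col [554.4 230.   86.8] 2.3
big2 top [395.  295.3 194.6] 0.3
big2 col [394.8 291.5  80.7] 0.3
ring [542.7 123.7  58.9] 0.2
blank [546.4 114.3  56.3] 0.3
pl TR/top [556.3  83.6  56. ] 78.8
pl BR [518.2  70.4 -36.8] 8.0
tin [407.8 159.7  17.5] 9.6
tread
hingeL [ 524.1 -211.3   80.5] 7.5
hingeR [ 534.5 -294.8   -9.2] 11.9
endL [ 427.5 -243.6   98.1] 12.8
endR [ 431.1 -320.4   17.4] 12.8
base z8 [ 533.1 -207.6    8. ]
base z8 [ 556.4 -283.8    8. ]
base z8 [ 411.4 -247.3    8. ]
sq (array([ 573.9, -112.5,   57.6]), np.float64(0.1696502514570775))
mandrel (array([ 766.4, -191.8,  128.8]), np.float64(2.691238844942584)) anvil [ 671.4 -349.5   70. ] [ 589.9 -297.2   60. ] jar [680.1 347.3  85. ] wt [666.2 228.1  25. ]
```

```bash
python3 - <<'E'
from h import *
np.set_printoptions(precision=1,suppress=True)
S=lambda x,y:('s0',220+x/4.6-.4,220+y/4.6-.4)
T=lambda x,y:('t0',110+x/4-.4,170+y/4-.4)
P=lambda x,y:('t0',320+(x-525)/4-.4,190+y/4-.4)
Q=lambda x,y:('s0',285+(x-525)/4-.4,140+(y-285)/4-.4)
def p(n,a,b):
    r=tri(b,a);print(n,r[0],round(r[1],1));return r[0]
p('pl lowR',T(478,188),S(268,95));p('pl lowL',T(372,220),S(273,213))
h=[p(n,a,b) for n,a,b in(('hingeL',P(600,92),Q(590,399)),('hingeR',P(690,68),Q(578,352)),('endL',P(667,250),Q(745,368)),('endR',P(748,218),Q(733,323)))]
m=(h[0]+h[1])/2;e=(h[2]+h[3])/2;print(m,e,e-m,np.linalg.norm(e-m),np.degrees(np.arctan2(*(m-e)[1::-1])))
# plate top face corners assuming slope: high edge z~? center 50, half 40*sin20=13.7
for n,x,y,z in(('UL',327,103,64),('UR',445,70,64),('LR',478,188,37),('LL',372,220,37)):print(n,onz(*T(x,y),z))
E
```

```text
pl lowR [519.8  67.1  37.8] 0.3
pl lowL [501.6 137.4  34.5] 2.0
hingeL [ 520.9 -220.8   39.5] 3.6
hingeR [ 537.4 -281.8   36.6] 0.4
endL [ 421.2 -254.    58.9] 3.3
endR [ 437.5 -307.    60.4] 2.1
[ 529.1 -251.3   38. ] [ 429.3 -280.5   59.6] [-99.8 -29.2  21.6] 106.19758537336465 16.309221759255063
UL [575.4 162.   64. ]
UR [595.   85.7  64. ]
LR [519.7  67.1  37. ]
LL [500.5 136.9  37. ]
```

```bash
cat >> h.py <<'E'
from scipy.spatial.transform import Rotation as Ro
def tool(u_deg,n=(0,0,1)):
    "tool rotation: x=-n, y nearest to horizontal heading u"
    n=np.array(n,float)/np.linalg.norm(n); u=np.array([np.cos(np.radians(u_deg)),np.sin(np.radians(u_deg)),0]); x=-n
    y=u-(u@x)*x; y/=np.linalg.norm(y); return Ro.from_matrix(np.c_[x,y,np.cross(x,y)])
def plan(*wps):
    "wps: (pos mm, Rotation, rows)"
    o=ctrl.get_obs(); p=np.array(o['ee_pos']);R=Ro.from_rotvec(o['orientation'])
    m=R.as_matrix();print('t',o['t'],'p',p.round(1),'x',m[:,0].round(3),'y',m[:,1].round(3),'F',o['ft_force'].round(1),'w',round(o['width'],1),'q',o['qpos'].round(2))
    for q,Q,N in wps:
        q=np.array(q,float);w=(R.inv()*Q).as_rotvec()/N;d=(q-p)/N
        for i in range(N):
            print('[%s]'%','.join('%g'%v for v in np.r_[(R.inv().apply(d)/1000).round(4),np.degrees(w).round(1)]),end=', ')
            R=R*Ro.from_rotvec(w)
        print(' | per row mm %.0f deg %.1f'%(np.linalg.norm(d),np.degrees(np.linalg.norm(w)))); p=q;R=Q
E
python3 - <<'E'
from h import *
o=ctrl.get_obs();R=Ro.from_rotvec(o['orientation'])
plan(((453,-273.5,120),R,8))
E
```

```text
t 0.1 p [ 185.6 -596.3  222. ] x [-0.     0.001 -1.   ] y [ 0.297 -0.955 -0.001] F [-0.6  0.  -0.5] w 88.0 q [-1.29  0.42  1.63  0.    1.09 -0.02]
[0.0128,-0.0286,-0.0439,0,0,0], [0.0128,-0.0286,-0.0439,0,0,0], [0.0128,-0.0286,-0.0439,0,0,0], [0.0128,-0.0286,-0.0439,0,0,0], [0.0128,-0.0286,-0.0439,0,0,0], [0.0128,-0.0286,-0.0439,0,0,0], [0.0128,-0.0286,-0.0439,0,0,0], [0.0128,-0.0286,-0.0439,0,0,0],  | per row mm 54 deg 0.0
```

carry_out --pt "0.0128 -0.0286 -0.0439 0 0 0" --pt "0.0128 -0.0286 -0.0439 0 0 0" --pt "0.0128 -0.0286 -0.0439 0 0 0" --pt "0.0128 -0.0286 -0.0439 0 0 0" --pt "0.0128 -0.0286 -0.0439 0 0 0" --pt "0.0128 -0.0286 -0.0439 0 0 0" --pt "0.0128 -0.0286 -0.0439 0 0 0" --pt "0.0128 -0.0286 -0.0439 0 0 0" --grip 1

```text
t: 1.1
ee_pos: [458.7, -267.3, 115.8]
orientation: [2.063, 0.306, -2.064]
ft_force: [0.5, -0.0, -0.6]
width: 11.1
```

```bash
python3 - <<'E'
from h import *
o=ctrl.get_obs();R=Ro.from_rotvec(o['orientation'])
plan(((453,-273.5,65),R,3))
E
```

```text
t 1.1 p [ 458.7 -267.3  115.8] x [-0. -0. -1.] y [ 0.29  -0.957  0.   ] F [ 0.5 -0.  -0.6] w 11.1 q [-0.55  0.44  1.91 -0.    0.79  0.73]
[0.0169,0.0014,0.0024,0,0,0], [0.0169,0.0014,0.0024,0,0,0], [0.0169,0.0014,0.0024,0,0,0],  | per row mm 17 deg 0.0
```

carry_out --pt "0.0169 0.0014 0.0024 0 0 0" --pt "0.0169 0.0014 0.0024 0 0 0" --pt "0.0169 0.0014 0.0024 0 0 0" --pt "0.006 0 0 0 0 0" --pt "0.006 0 0 0 0 0" --pt "0.006 0 0 0 0 0" --pt "0 0 0 0 0 0"

```text
t: 1.98
ee_pos: [449.6, -273.7, 42.7]
orientation: [2.061, 0.308, -2.071]
ft_force: [1.7, 5.2, 5.2]
width: 0.4
```

carry_out --pt "0.005 0 0 0 0 0" --pt "0.004 0 0 0 0 0" --pt "0.003 0 0 0 0 0" --pt "0.002 0 0 0 0 0"

```text
t: 2.48
ee_pos: [449.0, -274.1, 33.6]
orientation: [2.067, 0.305, -2.074]
ft_force: [-6.0, 9.5, 32.2]
width: 0.6
```

carry_out --pt "0 0 0 0 0 0" --pt "0 0 0 0 0 0" --pt "0 0 0 0 0 0"

```text
t: 2.85
ee_pos: [449.1, -274.3, 36.8]
orientation: [2.072, 0.302, -2.074]
ft_force: [-0.3, 5.2, 7.4]
width: 0.5
```

```bash
python3 - <<'E'
from h import *
grab('side','s1');i=cv2.imread('pics/s1.png')[120:210,270:370];cv2.imwrite('pics/s1c.png',cv2.resize(i,None,fx=6,fy=6,interpolation=cv2.INTER_CUBIC))
E
```

```text
(no output)
```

View pics/s1c.png

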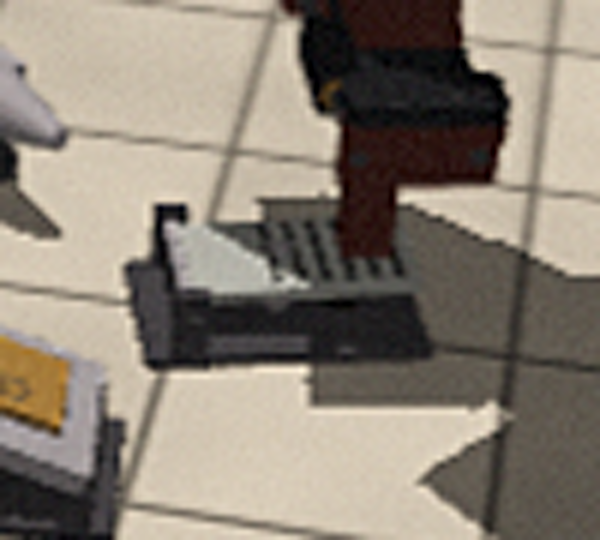

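The pedal is nearly down, but the arm relaxes upwards during zero rows. I'll keep pushing a little for longer.

carry_out --pt "0.004 0 0 0 0 0" --pt "0.002 0 0 0 0 0" --pt "0.0015 0 0 0 0 0" --pt "0.0015 0 0 0 0 0" --pt "0.0015 0 0 0 0 0"

```text
t: 3.52
ee_pos: [449.1, -274.4, 34.0]
orientation: [2.081, 0.298, -2.075]
ft_force: [-2.5, 6.9, 17.2]
width: 0.4
```

carry_out --pt "0.002 0 0 0 0 0" --pt "0.0018 0 0 0 0 0" --pt "0.0018 0 0 0 0 0" --pt "0.0018 0 0 0 0 0"

```text
t: 4.03
ee_pos: [449.1, -274.4, 33.9]
orientation: [2.087, 0.295, -2.076]
ft_force: [-3.0, 7.3, 21.9]
width: 0.4
```

carry_out --pt "-0.01 0 0 0 0 0" --pt "-0.02 0 0 0 0 0" --pt "-0.05 0 0 0 0 0" --pt "-0.05 0 0 0 0 0" --pt "-0.05 0 0 0 0 0" --pt "-0.05 0 0 0 0 0" --pt "-0.05 0 0 0 0 0" --grip 0.4

```text
t: 4.9
ee_pos: [445.6, -281.0, 321.8]
orientation: [2.093, 0.287, -2.078]
ft_force: [0.6, -0.2, -1.1]
width: 52.2
```

```bash
python3 - <<'E'
from h import *
np.save('dn.npy',0)
plan(((465,0,310),tool(0),8),((471.8,244.6,290),tool(68),7))
E
```

```text
t 4.9 p [ 445.6 -281.   321.8] x [ 0.006  0.011 -1.   ] y [ 0.26  -0.966 -0.009] F [ 0.6 -0.2 -1.1] w 52.2 q [-0.59  0.17  1.74  0.01  1.23  0.71]
[0.0019,-0.0333,-0.0115,-9.4,-0.1,0], [0.0018,-0.031,-0.0167,-9.4,-0.1,0], [0.0018,-0.0278,-0.0215,-9.4,-0.1,0], [0.0018,-0.0239,-0.0258,-9.4,-0.1,0], [0.0017,-0.0194,-0.0293,-9.4,-0.1,0], [0.0017,-0.0144,-0.0321,-9.4,-0.1,0], [0.0016,-0.009,-0.034,-9.4,-0.1,0], [0.0015,-0.0033,-0.035,-9.4,-0.1,0],  | per row mm 35 deg 9.4
[0.0029,0.001,-0.0349,-9.7,0,0], [0.0029,0.0069,-0.0343,-9.7,0,0], [0.0029,0.0125,-0.0326,-9.7,0,0], [0.0029,0.0179,-0.03,-9.7,0,0], [0.0029,0.0227,-0.0266,-9.7,0,0], [0.0029,0.0268,-0.0224,-9.7,0,0], [0.0029,0.0302,-0.0175,-9.7,0,0],  | per row mm 35 deg 9.7
```

carry_out --pt "0.0019 -0.0333 -0.0115 -9.4 -0.1 0" --pt "0.0018 -0.031 -0.0167 -9.4 -0.1 0" --pt "0.0018 -0.0278 -0.0215 -9.4 -0.1 0" --pt "0.0018 -0.0239 -0.0258 -9.4 -0.1 0" --pt "0.0017 -0.0194 -0.0293 -9.4 -0.1 0" --pt "0.0017 -0.0144 -0.0321 -9.4 -0.1 0" --pt "0.0016 -0.009 -0.034 -9.4 -0.1 0" --pt "0.0015 -0.0033 -0.035 -9.4 -0.1 0"

```text
t: 5.9
ee_pos: [463.9, -0.4, 316.1]
orientation: [1.186, 1.207, -1.177]
ft_force: [0.3, -0.4, 0.6]
width: 52.7
```

carry_out --pt "0.0029 0.001 -0.0349 -9.7 0 0" --pt "0.0029 0.0069 -0.0343 -9.7 0 0" --pt "0.0029 0.0125 -0.0326 -9.7 0 0" --pt "0.0029 0.0179 -0.03 -9.7 0 0" --pt "0.0029 0.0227 -0.0266 -9.7 0 0" --pt "0.0029 0.0268 -0.0224 -9.7 0 0" --pt "0.0029 0.0302 -0.0175 -9.7 0 0"

```text
t: 6.78
ee_pos: [461.6, 248.5, 295.1]
orientation: [0.248, 1.531, -0.252]
ft_force: [0.5, -0.4, -0.3]
width: 52.7
```

```bash
python3 - <<'E'
from h import *
grab('side','s2');i=cv2.imread('pics/s2.png');grab('top','t2')
a=cv2.resize(i[130:350,180:370],None,fx=2.1,fy=2.7);b=cv2.resize(i[140:190,285:350],None,fx=6,fy=6)
o=np.zeros((600,800,3),np.uint8);o[:594,:399]=a[:594];o[:300,405:795]=b;cv2.imwrite('pics/s2c.png',o)
plan(((471.8,244.6,190),tool(68),6),((471.8,244.6,100),tool(68),6))
E
```

```text
t 6.875 p [461.5 249.8 294.7] x [ 0.024 -0.006 -1.   ] y [0.315 0.949 0.002] F [-0.2 -0.6  0. ] w 52.7 q [ 0.48  0.18  1.79 -0.02  1.15 -0.76]
[0.0175,-0.0003,0.0015,0.6,0.2,-0], [0.0175,-0.0003,0.0016,0.6,0.2,-0], [0.0175,-0.0003,0.0016,0.6,0.2,-0], [0.0175,-0.0002,0.0017,0.6,0.2,-0], [0.0175,-0.0002,0.0018,0.6,0.2,-0], [0.0175,-0.0002,0.0018,0.6,0.2,-0],  | per row mm 18 deg 0.7
[0.015,0,0,0,0,0], [0.015,0,-0,0,0,0], [0.015,0,-0,0,0,0], [0.015,0,-0,0,0,0], [0.015,0,-0,0,0,0], [0.015,0,-0,0,0,0],  | per row mm 15 deg 0.0
```

View pics/s2c.png

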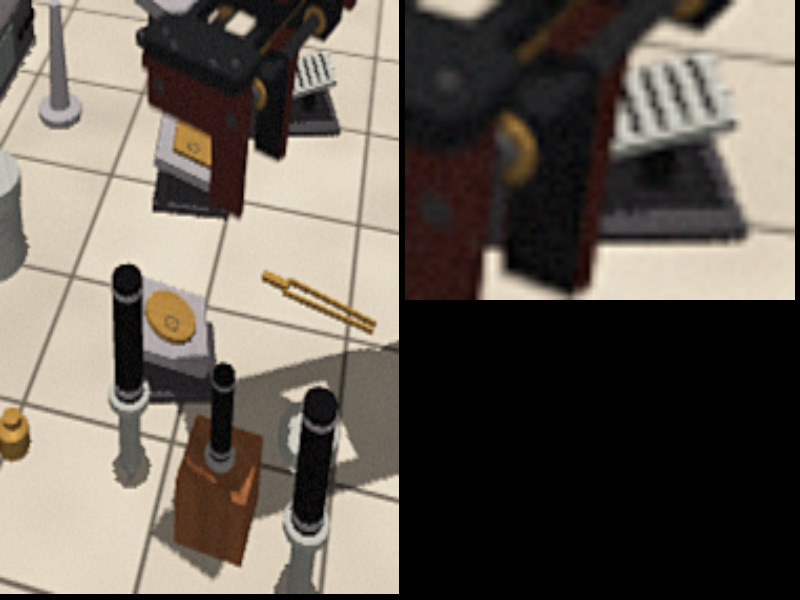

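The pedal is back up (tread at the top right of the crop) and the gripper hangs above the probe. Next I descend.

carry_out --pt "0.0175 -0.0003 0.0016 0.6 0.2 0" --pt "0.0175 -0.0003 0.0016 0.6 0.2 0" --pt "0.0175 -0.0003 0.0016 0.6 0.2 0" --pt "0.0175 -0.0003 0.0016 0.6 0.2 0" --pt "0.0175 -0.0003 0.0016 0.6 0.2 0" --pt "0.0175 -0.0003 0.0016 0.6 0.2 0" --pt "0 0 0 0 0 0"

```text
t: 7.75
ee_pos: [471.8, 239.9, 181.0]
orientation: [0.311, 1.548, -0.311]
ft_force: [1.0, 0.2, -1.0]
width: 52.8
```

```bash
python3 - <<'E'
from h import *
plan(((471.8,244.6,160),tool(68),3),((471.8,244.6,99),tool(68),5))
E
```

```text
t 7.75 p [471.8 239.9 181. ] x [ 0.  0. -1.] y [0.386 0.922 0.   ] F [ 1.   0.2 -1. ] w 52.8 q [ 0.45  0.34  1.87  0.    0.93 -0.73]
[0.007,0.0014,-0.0006,-0.2,0,-0], [0.007,0.0014,-0.0006,-0.2,0,-0], [0.007,0.0014,-0.0006,-0.2,0,-0],  | per row mm 7 deg 0.2
[0.0122,0,0,0,0,0], [0.0122,0,-0,0,0,0], [0.0122,0,-0,0,0,0], [0.0122,0,-0,0,0,0], [0.0122,0,-0,0,0,0],  | per row mm 12 deg 0.0
```

carry_out --pt "0.007 0.0014 -0.0006 -0.2 0 0" --pt "0.007 0.0014 -0.0006 -0.2 0 0" --pt "0.007 0.0014 -0.0006 -0.2 0 0" --pt "0.0122 0 0 0 0 0" --pt "0.0122 0 0 0 0 0" --pt "0.0122 0 0 0 0 0" --pt "0.0122 0 0 0 0 0" --pt "0.01 0 0 0 0 0"

```text
t: 8.75
ee_pos: [472.9, 245.8, 97.3]
orientation: [0.304, 1.547, -0.3]
ft_force: [0.3, 0.0, -1.0]
width: 52.8
```

```bash
python3 - <<'E'
from h import *
plan(((471.8,244.6,97),tool(68),3))
i=grab('side','s3')['pixels'];cv2.imwrite('pics/s3c.png',cv2.resize(i[190:350,200:370],None,fx=3.5,fy=3.5))
E
```

```text
t 8.75 p [472.9 245.8  97.3] x [ 0.003  0.002 -1.   ] y [0.375 0.927 0.003] F [ 0.3  0.  -1. ] w 52.8 q [ 0.46  0.47  1.92  0.    0.75 -0.73]
[0.0001,-0.0005,-0.0002,-0,0,-0.1], [0.0001,-0.0005,-0.0002,-0,0,-0.1], [0.0001,-0.0005,-0.0002,-0,0,-0.1],  | per row mm 1 deg 0.1
```

View pics/s3c.png

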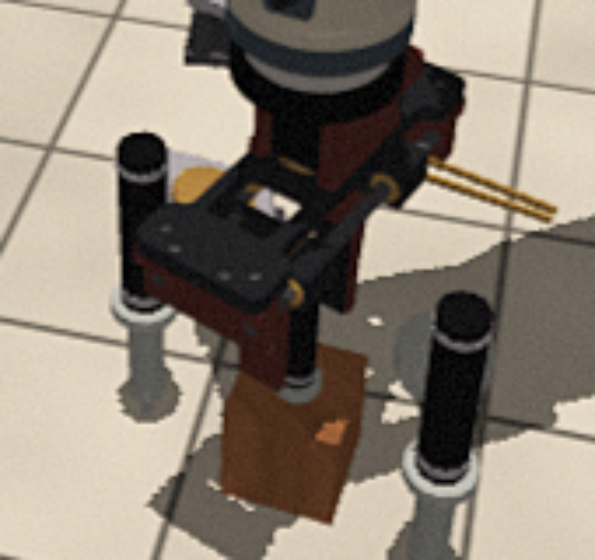

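The handle is between the fingers, and both look-alikes (left and right) are clear. I'll close and lift.

carry_out --pt "0 0 0 0 0 0" --pt "0 0 0 0 0 0" --pt "0 0 0 0 0 0" --pt "0 0 0 0 0 0" --pt "0 0 0 0 0 0" --pt "0 0 0 0 0 0" --grip 1

```text
t: 9.55
ee_pos: [472.8, 245.7, 96.9]
orientation: [0.303, 1.547, -0.3]
ft_force: [-0.4, 1.1, -1.0]
width: 17.4
```

carry_out --pt "-0.015 0 0 0 0 0" --pt "-0.02 0 0 0 0 0" --pt "-0.02 0 0 0 0 0" --pt "-0.025 0 0 0 0 0" --pt "-0.025 0 0 0 0 0" --pt "-0.015 0 0 0 0 0" --pt "0 0 0 0 0 0" --pt "0 0 0 0 0 0"

```text
t: 10.55
ee_pos: [472.2, 245.4, 225.1]
orientation: [0.304, 1.546, -0.299]
ft_force: [-0.3, -1.0, -1.2]
width: 18.2
```

```bash
python3 - <<'E'
from h import *
yaw=np.radians(15.3);s,c=np.sin(np.radians(20)),np.cos(np.radians(20))
n=np.array([-s*np.cos(yaw),-s*np.sin(yaw),c]);M=np.array([543.5,124,56.5])
# tip to TCP ~ 93.5-? : TCP z when gripped - 4
L=97.3-4
for d in(60,20):print(d,M+n*(L+d))
# x-axis row: keep height first while crossing, with tilt
plan((M+n*(L+60),tool(68,n),8))
i=grab('side','s4')['pixels'];j=grab('top','t4')['pixels']
o=np.hstack([cv2.resize(i[150:350,200:370],None,fx=2.8,fy=2.8),cv2.resize(j[150:290,100:240],None,fx=2.3,fy=4)[:560]]);cv2.imwrite('pics/s4c.png',o)
E
```

```text
60 [492.9266264  110.16469058 200.55487877]
20 [506.12254906 113.77468651 162.96717394]
t 10.55 p [472.2 245.4 225.1] x [ 0.005  0.002 -1.   ] y [0.375 0.927 0.004] F [-0.3 -1.  -1.2] w 18.2 q [ 0.46  0.28  1.84  0.    1.02 -0.73]
[0.003,-0.0147,0.0087,-0.2,-2,1.5], [0.003,-0.0148,0.0086,-0.2,-2,1.5], [0.0029,-0.0149,0.0084,-0.2,-2,1.5], [0.0028,-0.015,0.0083,-0.2,-2,1.5], [0.0027,-0.0151,0.0081,-0.2,-2,1.5], [0.0026,-0.0152,0.008,-0.2,-2,1.5], [0.0025,-0.0153,0.0078,-0.2,-2,1.5], [0.0023,-0.0154,0.0077,-0.2,-2,1.5],  | per row mm 17 deg 2.5
```

View pics/s4c.png

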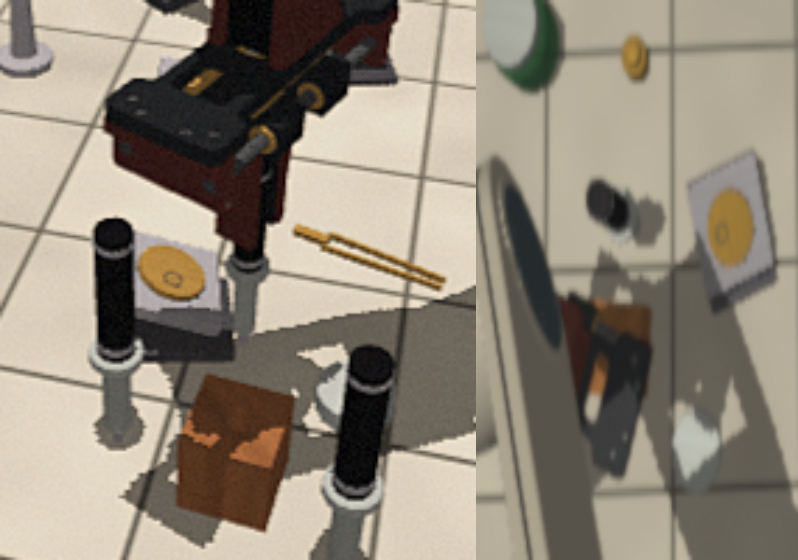

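carry_out --pt "0.003 -0.0147 0.0087 -0.2 -2 1.5" --pt "0.003 -0.0148 0.0086 -0.2 -2 1.5" --pt "0.0029 -0.0149 0.0084 -0.2 -2 1.5" --pt "0.0028 -0.015 0.0083 -0.2 -2 1.5" --pt "0.0027 -0.0151 0.0081 -0.2 -2 1.5" --pt "0.0026 -0.0152 0.008 -0.2 -2 1.5" --pt "0.0025 -0.0153 0.0078 -0.2 -2 1.5" --pt "0.0023 -0.0154 0.0077 -0.2 -2 1.5"

```text
t: 11.65
ee_pos: [490.2, 106.4, 192.3]
orientation: [0.379, 1.233, -0.147]
ft_force: [-0.0, 0.1, -1.3]
width: 17.4
```

```bash
cat >> h.py <<'E'
yaw=np.radians(15.3);_s,_c=np.sin(np.radians(20)),np.cos(np.radians(20))
n=np.array([-_s*np.cos(yaw),-_s*np.sin(yaw),_c]);M=np.array([543.5,124,56.5]);L=93.0
E
python3 - <<'E'
from h import *
plan((M+n*(L+25),tool(68,n),6))
E
```

```text
t 11.65 p [490.2 106.4 192.3] x [ 0.331  0.093 -0.939] y [0.311 0.929 0.202] F [-0.   0.1 -1.3] w 17.4 q [ 0.17  0.16  2.15  0.08  0.48 -1.12]
[0.0048,0.001,0.0006,0,0,-0], [0.0048,0.001,0.0006,0,0,-0], [0.0048,0.001,0.0006,0,0,-0], [0.0048,0.001,0.0006,0,0,-0], [0.0048,0.001,0.0006,0,0,-0], [0.0048,0.001,0.0006,0,0,-0],  | per row mm 5 deg 0.0
```

carry_out --pt "0.0048 0.001 0.0006 0 0 0" --pt "0.0048 0.001 0.0006 0 0 0" --pt "0.0048 0.001 0.0006 0 0 0" --pt "0.0048 0.001 0.0006 0 0 0" --pt "0.0048 0.001 0.0006 0 0 0" --pt "0.0048 0.001 0.0006 0 0 0" --pt "0 0 0 0 0 0"

```text
t: 12.52
ee_pos: [505.2, 114.8, 164.1]
orientation: [0.378, 1.238, -0.148]
ft_force: [0.1, 0.3, -1.4]
width: 17.2
```

```bash
python3 - <<'E'
from h import *
plan((M+n*(L+8),tool(68,n),4))
o=ctrl.get_obs();x=Ro.from_rotvec(o['orientation']).as_matrix()[:,0];tip=np.array(o['ee_pos'])+x*L
i=grab('side','s5')['pixels'];j=grab('top','t5')['pixels']
# barrel/handle axis for angle check
for f in('s5','t5'):print(f,'pred tip',proj(f,tip),'pred collar',proj(f,tip-x*66),'mark',proj(f,M))
o=np.hstack([cv2.resize(i[200:290,225:295],None,fx=5.7,fy=6),cv2.resize(j[170:260,170:240],None,fx=5.7,fy=6)]);cv2.imwrite('pics/s5c.png',o)
E
```

```text
t 12.525 p [505.2 114.8 164.1] x [ 0.327  0.093 -0.941] y [0.312 0.929 0.2  ] F [ 0.1  0.3 -1.4] w 17.2 q [ 0.18  0.24  2.14  0.08  0.42 -1.1 ]
[0.0034,-0.0002,0.0002,0,-0.1,-0], [0.0034,-0.0002,0.0002,0,-0.1,-0], [0.0034,-0.0002,0.0002,0,-0.1,-0], [0.0034,-0.0002,0.0002,0,-0.1,-0],  | per row mm 3 deg 0.1
s5 pred tip [264.9759056  243.05838971] pred collar [277.19071471 219.00492079] mark [260.94614803 249.87674577]
t5 pred tip [205.9905851 210.0772229] pred collar [205.88445459 217.28631256] mark [206.55845011 207.55472125]
```

View pics/s5c.png

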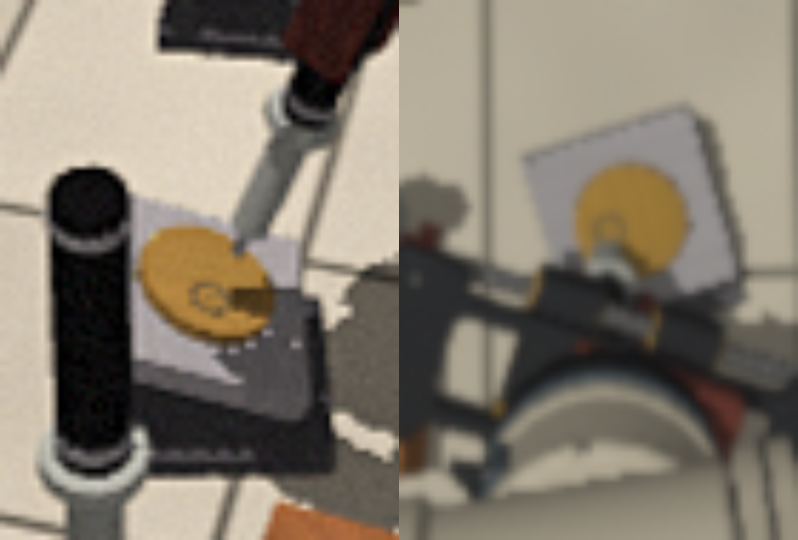

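```bash
python3 - <<'E'
from h import *
i=cv2.imread('pics/s5.png');j=cv2.imread('pics/t5.png')
k=dict(fx=10,fy=10,interpolation=cv2.INTER_CUBIC)
o=np.hstack([cv2.resize(i[208:258,252:292],None,**k),cv2.resize(j[190:240,188:228],None,**k)]);cv2.imwrite('pics/s5d.png',o)
E
```

```text
(no output)
```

View pics/s5d.png

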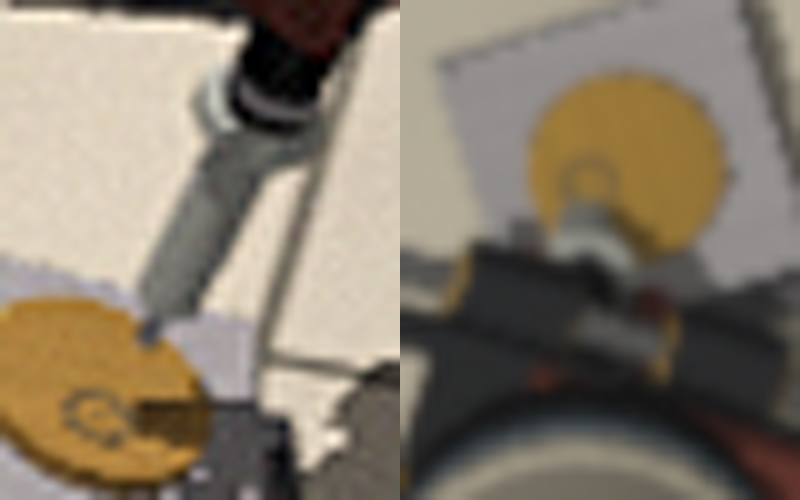

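```bash
python3 - <<'E'
from h import *
np.set_printoptions(precision=1,suppress=True)
m,e=tri(('s5',261.25,249.05),('t5',206.55,207.55));p,e2=tri(('s5',266.3,241.8),('t5',206.05,209.9))
o=ctrl.get_obs();x=Ro.from_rotvec(o['orientation']).as_matrix()[:,0];T=np.array(o['ee_pos'])
print('mark',m,e,'tip',p,e2,'tip by arm',T+x*L)
for q in(p,T+x*L):
  for w in(m,M):
    d=w-q; print('along',d@x,'lateral',d-(d@x)*x)
E
```

```text
mark [543.1 123.8  58.7] 0.39093556794188605 tip [534.5 122.7  79.9] 2.688348344589902 tip by arm [535.5 123.3  76.9]
along 22.860074529143947 lateral [ 1.2 -1.1  0.3]
along 25.06738294399685 lateral [ 0.8 -1.   0.2]
along 19.64922637642148 lateral [ 1.2 -1.4  0.3]
along 21.85653479127438 lateral [ 0.8 -1.3  0.1]
```

carry_out --pt "0.004 -0.0003 0.0003 0 0 0" --pt "0.004 -0.0003 0.0002 0 0 0" --pt "0.004 -0.0002 0 0 0 0" --pt "0.003 0 0 0 0 0" --pt "0.002 0 0 0 0 0" --pt "0.0 0 0 0 0 0"

```text
t: 13.38
ee_pos: [511.4, 115.2, 147.4]
orientation: [0.378, 1.237, -0.149]
ft_force: [0.0, -0.9, -1.3]
width: 17.5
```

```bash
cat > chk.py <<'E'
from h import *
np.set_printoptions(precision=2,suppress=True)
o=ctrl.get_obs();R=Ro.from_rotvec(o['orientation']).as_matrix();x=R[:,0];d=M-(np.array(o['ee_pos'])+x*L)
print('t',o['t'],'p',o['ee_pos'],'togo',d@x,'lat yz',d@R[:,1],d@R[:,2],'Fn',o['ft_force']@n,'F',o['ft_force'],'ang',np.degrees(np.arccos(-x@n)),'w',o['width'])
E
python3 chk.py
```

```text
t 13.375 p [511.35 115.15 147.44] togo 3.863041421346303 lat yz 0.02843634766217118 0.47493152827837526 Fn -1.1859414582397154 F [ 0.04 -0.92 -1.34] ang 0.20697894396019753 w 17.532391563005348
```

carry_out --pt "0.0015 0 0 0 0 0" --pt "0.0015 0 0 0 0 0" --pt "0.0015 0 0 0 0 0" --pt "0.0005 0 0 0 0 0"

```text
t: 13.88
ee_pos: [513.2, 115.7, 142.7]
orientation: [0.378, 1.237, -0.148]
ft_force: [-0.7, -0.9, -0.5]
width: 17.5
```

```bash
python3 chk.py
```

```text
t 13.875 p [513.22 115.71 142.71] togo -1.2513174233137803 lat yz -0.1523269280042974 0.27555496459194906 Fn -0.1543554173405371 F [-0.65 -0.91 -0.48] ang 0.19310833295409227 w 17.49212519755332
```

carry_out --pt "0.0012 0 0 0 0 0" --pt "0.0012 0 0 0 0 0" --pt "0 0 0 0 0 0"

```text
t: 14.25
ee_pos: [514.0, 115.9, 140.5]
orientation: [0.378, 1.237, -0.148]
ft_force: [-0.6, -1.0, 1.4]
width: 17.6
```

```bash
python3 chk.py
```

```text
t 14.25 p [514.01 115.9  140.49] togo -3.611633629261474 lat yz -0.1335873878832926 0.2418643618816978 Fn 1.638486096502091 F [-0.61 -0.97  1.43] ang 0.19023760383655625 w 17.612394075184564
```

carry_out --pt "0.0013 0 0 0 0 0" --pt "0.0013 0 0 0 0 0" --pt "0.0004 0 0 0 0 0" --pt "0 0 0 0 0 0" --pt "0 0 0 0 0 0"

```text
t: 14.88
ee_pos: [515.0, 116.2, 137.8]
orientation: [0.378, 1.236, -0.148]
ft_force: [-2.2, -0.3, 3.2]
width: 17.8
```

```bash
python3 chk.py; python3 - <<'E'
from h import *
i=grab('side','s6')['pixels'];j=grab('top','t6')['pixels']
k=dict(fx=10,fy=10,interpolation=cv2.INTER_CUBIC)
o=np.hstack([cv2.resize(i[215:265,245:285],None,**k),cv2.resize(j[190:240,188:228],None,**k)]);cv2.imwrite('pics/s6d.png',o)
E
python3 chk.py
```

```text
t 14.875 p [515.   116.19 137.8 ] togo -6.5005183372456905 lat yz -0.17496504271031688 0.19251266798744204 Fn 3.74600877883936 F [-2.22 -0.29  3.18] ang 0.18753319613560884 w 17.752019431307435
t 14.975 p [515.03 116.18 137.82] togo -6.4846269122807545 lat yz -0.1862904953518103 0.14918502660365673 Fn 4.325890402449456 F [-2.47 -1.58  3.59] ang 0.184927200329166 w 17.280720497116224
```

View pics/s6d.png

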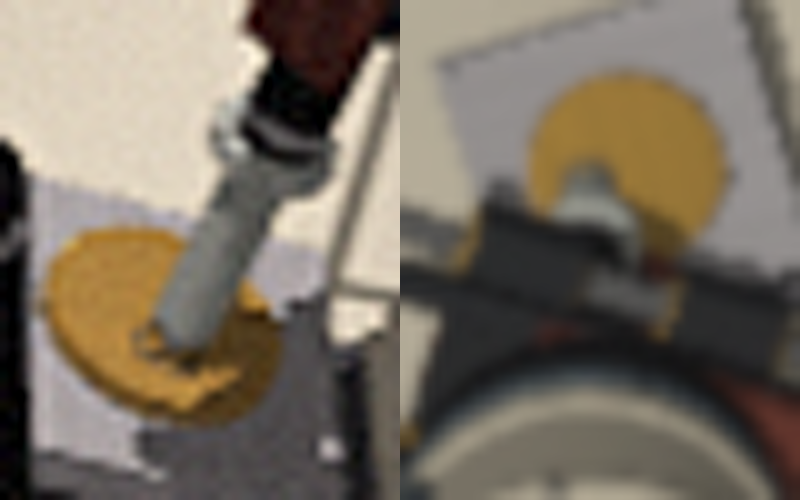

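The spring is pressing with about 5 N. I'll check the tip against the ring closely, putting the same patch before contact beside it.

```bash
python3 - <<'E'
from h import *
i=cv2.imread('pics/s4.png');j=ctrl.get_image('side')['pixels']
k=dict(fx=20,fy=20,interpolation=cv2.INTER_CUBIC)
o=np.hstack([cv2.resize(a[236:262,252:272],None,**k) for a in(i,j)])
for z in(0,400):
  for g in range(0,400,100):cv2.line(o,(z+g,0),(z+g,8),(0,0,255),2)
  for g in range(0,520,100):cv2.line(o,(z,g),(z+8,g),(0,0,255),2)
cv2.imwrite('pics/s6e.png',o)
E
```

```text
(no output)
```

View pics/s6e.png

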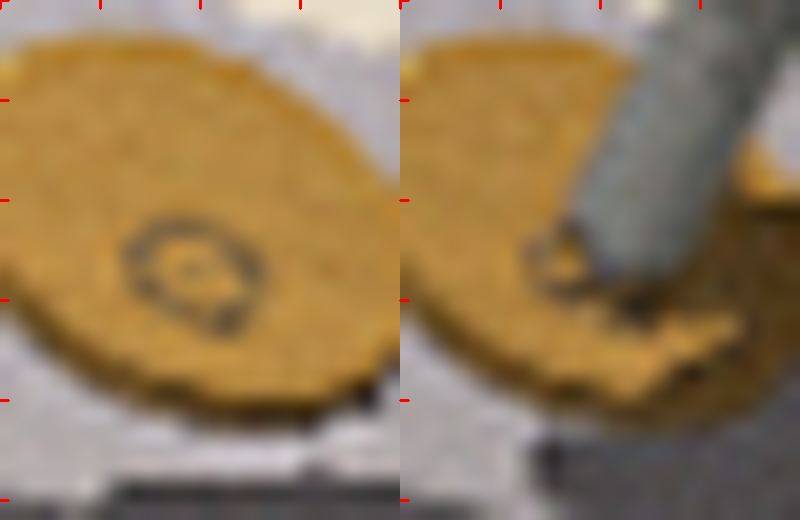

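The side close-up shows the ring centred at (193,270) in the left panel and the tip's foot at roughly (208,290) in the right panel. That is about 1 px, or 2–3 mm, from the centre and inside the 7 mm ring. The arm-based estimate of the lateral offset is under 1 mm. Force and position are steady, so I'm handing in.

```bash
python3 chk.py; python3 -c "
from workcell import ctrl
print(ctrl.close_job())"
```

```text
t 15.025 p [515.01 116.18 137.8 ] togo -6.503103211636638 lat yz -0.17519980395757973 0.1779181871574862 Fn 4.285895506206706 F [-2.79 -0.73  3.51] ang 0.18624554697725695 w 17.230057055891596
the job is handed in; nothing more can be done
None
```

I carried out every step and handed the job in at t ≈ 15 s, with the probe still gripped and pressing inside the ring on the round blank. The hand-in reports no verdict, so the result rests on my own checks.

- **Pedal:** I pressed it to its stop (fingertips at 34 mm, 17–22 N) and released it. A picture afterwards showed the tread back up. During the first press the arm relaxed upwards when I commanded no motion, so I pressed again and held for longer.
- **Probe:** I took the smallest one out of the wooden stand. The picture after the lift showed it clear of the block, held and upright.
- **Final hold:**
  - The jaws are 17 mm apart on the handle, and the probe is about 0.2° from my measured square direction.
  - The push is about 5.5 N after subtracting the sensor offset, which puts the spring tip in by roughly 5–5.5 mm. Position and force were steady.
- **Disagreement:** The arm-based estimate puts the tip within 1 mm of the ring centre. The side close-up suggests an offset of 2–3 mm, and the two cameras differ by about 2 mm on the ring's height. All of these are inside the 7 mm limit, so I left the tip where it was.
- **Rest of the shelf:** I planned the paths clear of the square blank and the bystanders, and saw none of them disturbed. I did not measure their positions again at the end.

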